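# Advance the counting turntable by one cup

### The arm

A 6-joint arm with a two-finger parallel gripper is mounted at the origin on a cart in front of the work surface, level with it; the furniture and walls round the work are solid. World frame = base frame: x ahead of the robot, y to its left, z up, the work surface at z = 0. Lengths are in m, angles in rad, forces in N, time in s.
With the tool pointing down it reaches from about 0.35 to 1 m from the base axis. Payload 7.1 kg.
Tool frame: the origin (TCP) lies midway between the tips of the shut fingers; the grasp point (between the pads) lies 19 mm behind it; z points along the fingers, y is the line along which they close (so a half turn about z gives the same grasp; the last joint's range is limited). The gripper opens to 85 mm and grips with 20 to 120 N. Pads are 22 mm wide; open, the fingers measure 114 mm over their backs; the gripper's body (76 mm by 85 mm) begins 54 mm behind the grasp point. The pads swing forward as they close: fully open they stand 13 mm farther back than shut.
Start: joints at [1.292, 0.423, 1.63, -0, 1.089, -0.019], TCP at [0.161, 0.604, 0.209] pointing down, gripper open.
Joint ranges: [-3, 3], [-0.9, 2.11], [0.09, 2.58], [-1.31, 4.45], [0.11, 2.69], [-2.54, 2.54]. Speed limits (rad/s): [2.39, 2.39, 3.01, 3.14, 3.14, 3.14].

### API

Orientations are given as a unit quaternion [w, x, y, z].
In Python, from rig import robot gives the robot as it stands. The module is installed in compiled form; this text tells all that it offers.
- The arm moves only by the tool carry_out, never from a script. Its argument "targets" is a list of rows, each a list of 7 numbers: the turn, a rotation vector about the tool's x, y, z each as a share of 360 degrees, from -1 to 1, then the shift along the tool's x, y, z each as a share of 50 cm, from -1 to 1, then the opening, from -1 (shut) to 1 (fully open). In form: [[ax, ay, az, x, y, z, fingers], ...]. A call has exactly 8 rows; each row is the pose to reach, as a shift and turn from the pose commanded when the call began, along the tool's axes at that moment, turning the shorter way round; what a row does not reach only later rows make up. A row lasts 1/10 s, in which the tool goes at most 50 mm and 8.59 degrees, less where a joint would pass 70% of its speed; a pose out of reach is approached as far as the arm can. A call with a number of a shift or a turn outside -1 to 1 is refused whole. A call with a gripper value outside its range is refused whole. The fingers move at their own pace and stop on an object; "newtons" is the grip in N (left out, the last holds). Time passes only in rows, so rows that repeat a pose let the fingers close, or fill a call up. It gives the time, the measured TCP pose, the force, the opening and the grip force at its end, in the units of the state.
- robot.state(): the state, without advancing time (a new reading comes with each control period).
- robot.get_image(name): name is "scene" or "top"; returns (picture, depth): 420x560x3 uint8, red, green, blue; 420x560 float32, m along the optical axis (not along the pixel's ray), 0 where there is no reading.
- robot.camera_model(name): a dict with "vfov" (degrees; the focal length in pixels is half the picture's height over the tangent of half this angle, whatever the lens; pixels are square), "cx", "cy" (the principal point, pixels), "world_from_camera" (4x4, takes a point from camera to world coordinates). Camera axes: x right, y up, looking along -z (the intrinsics and any distortion apply to the point x, -y, -z); pixel columns grow to the right and rows downward; lengths in m; the calibration is good to about 2 mm. A picture is of the moment at which its call begins. camera_model takes no time and is no camera call.
- robot.job_done(): hands the job in; it is judged then, once.
The state is a dict: "t": time; "q": joint angles; "qd": joint speeds; "joint_torque": joint torques, N m; "tcp_pos": TCP position; "eef_rot": TCP orientation; "wrist_force": force on the tool from outside, world axes, zero at the start; "wrist_torque": the same for the moment, N m; "opening": opening from 0.0 (shut) to 1.0 (fully open); "grasp_force": force on a finger pad.
Only numpy, scipy, OpenCV 4.12 (cv2) and the standard library are available. Lean on these libraries where they do the work, as an engineer would, in place of code of your own. Each camera call takes 0.05 s, during which the arm holds its last target. There are 200 camera calls.

### The job

Bring the next capped cup under the counting head of the turntable: push the locking lever outwards by its upright peg until it is clear of the hand wheel's notched disc, push the hand wheel by its upright handle clockwise (seen from above) through exactly one full turn, then push the lever back in until its tooth is fully seated in the notch again. Only push with the fingertips or the outside of the fingers: nothing is gripped or lifted. Let the wheel alone move the platter, and do not touch the platter or its cups or disturb the loose things beside it.

Things in the scene. Friction and masses are not known exactly. Their poses are not given: they have to be found in the camera images.
- counter: fixed white casing of the turntable, 450 x 190 mm, top 34 mm above the worktop. Origin on the worktop under the hand wheel's upright axis; x runs along the casing, away from the robot, to the platter; y is to the left. The counting head, a metal cylinder 61 mm across, hangs 120 to 258 mm high over the point 270 mm along x; behind it stands its column, 330 mm along x
- wheel (a joint): turn of the hand wheel in rad, 0 at the start (locked), growing clockwise from above and counting on past a full turn (6.28). Friction about 0.07 N m: it stays where it is left. One turn moves the platter one cup, the other way round. The lever's round tooth locks the one notch in the disc under the wheel; pushed in, it draws the wheel into line if the notch is within 0.1 rad
- handle_top (a point): top centre of the wheel's upright black handle, 125 mm above the worktop. The handle is round, 20 mm in diameter, rises 48 mm above the rim, and its axis is 50 mm from the wheel's; at the start, and after one turn, it stands on the wheel's +y (left) side in counter's frame
- wheel_axis (a point): point on the upright axis of the black three-spoke hand wheel, at mid-height of its rim, 70 mm above the worktop. The wheel measures 113 mm over the rim; rim top at 77 mm; under it is a steel disc, 91 mm across, with the notch
- lever (a joint): swing of the locking lever in rad: 0 = tooth fully in the notch (the start), growing as it swings outwards (peg to -y of counter), stop at 0.32; from 0.27 the tooth is well clear of the disc. It stays where it is left; about 1 N at the peg moves it. With the notch out of line it cannot close
- peg_top (a point): top centre of the lever's upright black peg, 93 mm above the worktop; the peg is 14 mm across, 48 mm tall, free on all sides. The steel lever lies 44 mm above the worktop, right of the wheel; its upright pivot is at (45, -47) mm in counter's frame, the peg at (-70, -80) mm when locked, 120 mm from the pivot
- platter: round aluminium turntable plate, 206 mm across, top 48 mm above the worktop, carrying six capped cups between short steel pins; origin on its upright axis (200 mm along x of counter) at worktop height
- station (a point): fixed point of the casing under the counting head, where the axis of a counted cup stands (78 mm above the worktop)
- cup0: capped cup, 61 mm across, 63 mm tall, blue lid, standing on the platter under the counting head at the start; origin under its centre; its top is 111 mm above the worktop
- cup1: the next cup, alike, one place to the right of the counting head at the start; at the end it shall stand under the head; origin under its centre
- cup2: third cup, alike, on the platter's right near side; origin under its centre
- cup3: fourth cup, alike, on the platter nearest the wheel at the start; origin under its centre
- cup4: fifth cup, alike, on the platter's left near side; origin under its centre
- cup5: sixth cup, alike, one place to the left of the head at the start; origin under its centre
- spare_cup: loose capped cup, 61 mm across, 63 mm tall, standing on the worktop left of the turntable; origin under its centre; to be left alone
- spare_lid: loose blue lid, 61 mm across, 14 mm tall, lying on the worktop left of the turntable; origin under its centre; to be left alone
- marker: loose felt marker, 133 mm long, 21 mm thick, lying on the worktop right of the turntable, along its own y; origin under its centre; to be left alone
Not all that is in view belongs to the job. What is shaped like the cup1 but red is not meant. Leave any orange look-alike of the cup5 alone.

How it is judged:
By the outcome, as a careful person would: the job done as asked, in the order asked, and still so for the second after the job is handed in, with the robot touching nothing.
It also fails if it takes over 58 s, if anything falls off the work surface, if the arm or the gripper's body presses on something with over 40 N, if the wrist force passes 120 N, or if a joint passes its speed limit or range.

## Working session

There is one attempt and no reset: what is moved stays moved. The work goes in short steps, Python scripts to look and compute and a tool call to move; the robot and the scene stay as the last step left them, time stands still between calls to the robot, and variables do not carry over. Pictures are saved under pics/ and viewed, at most 10 in all, crops included, and the job is handed in when it is done.

Besides the shell and the picture viewer there is one more tool, called after ">>>" as name(argument=value, ...), one argument or row to a line, values as JSON. carry_out: Moves the arm, as the interface text tells. Its arguments: {"type":"object","properties":{"targets":{"type":"array","items":{"type":"array","items":{"type":"number","minimum":-1,"maximum":1}}},"newtons":{"type":"number"}},"required":["targets"]}

```bash
mkdir -p pics; python3 - <<'E'
from rig import robot
import cv2,numpy as np
s=robot.state();print({k:np.round(v,3).tolist() for k,v in s.items()})
for n in("scene","top"):
    p,d=robot.get_image(n);cv2.imwrite(f"pics/{n}0.png",p[:,:,::-1]);np.savez(f"{n}0.npz",p=p,d=d)
    m=robot.camera_model(n);print(n,m)
E
```

```text
{'t': 0.0, 'q': [1.292, 0.424, 1.631, 0.0, 1.089, -0.019], 'qd': [0.0, 0.001, -0.001, 0.001, -0.002, -0.001], 'joint_torque': [-0.003, -55.739, -28.175, -0.0, 0.007, 0.0], 'tcp_pos': [0.16, 0.603, 0.208], 'eef_rot': [-0.0, 0.13, 0.992, -0.001], 'wrist_force': [0.211, 0.096, 0.761], 'wrist_torque': [-0.043, -0.026, 0.003], 'grasp_force': 0.0, 'opening': 1.001}
scene {'vfov': 50.27313787637678, 'cx': 274.6010077828842, 'cy': 212.57821212913183, 'world_from_camera': array([[ 0.67687751,  0.53426386, -0.50635854, -0.04618664],
       [-0.73598366,  0.47920784, -0.47821324, -0.72059234],
       [-0.01284107,  0.69636339,  0.71757448,  1.0267597 ],
       [ 0.        ,  0.        ,  0.        ,  1.        ]])}
top {'vfov': 50.669385450364715, 'cx': 279.13272188270156, 'cy': 208.22287983845544, 'world_from_camera': array([[-2.02066149e-03,  9.93759162e-01, -1.11528676e-01,
         4.66168826e-01],
       [-9.99763913e-01,  4.05247492e-04,  2.17244831e-02,
        -8.61367167e-02],
       [ 2.16341008e-02,  1.11546244e-01,  9.93523730e-01,
         1.12810647e+00],
       [ 0.00000000e+00,  0.00000000e+00,  0.00000000e+00,
         1.00000000e+00]])}
```

View pics/scene0.png

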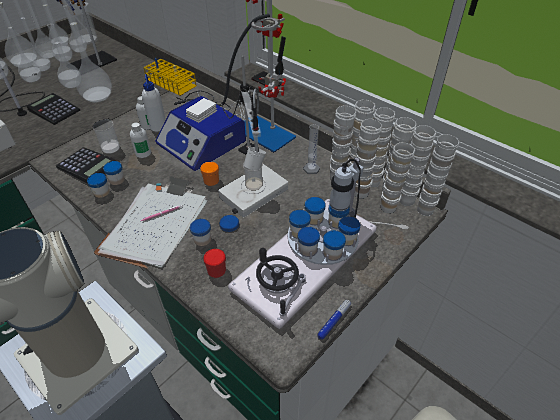

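View pics/top0.png

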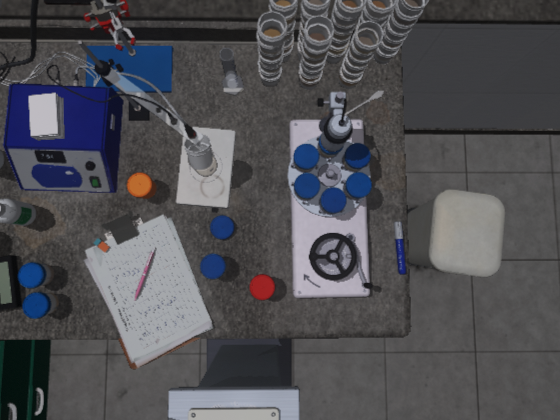

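The scene view shows the wheel at about (277,272), its handle at (263,255) and the peg at (283,307). In the top view the casing spans (292..368, 122..297), the wheel is at (333,256) and the peg at (368,286). I'll measure those next and enlarge the wheel area.

```bash
cat >h.py <<'E'
import numpy as np,cv2
from rig import robot
def ray(n,uv):
    m=robot.camera_model(n);f=210/np.tan(np.radians(m["vfov"]/2));T=np.array(m["world_from_camera"])
    d=np.array([(uv[0]-m["cx"])/f,-(uv[1]-m["cy"])/f,-1]);return T[:3,3],T[:3,:3]@d
def plane(n,uv,z):
    o,d=ray(n,uv);return o+d*(z-o[2])/d[2]
def two(a,b):
    (o1,d1),(o2,d2)=ray("top",a),ray("scene",b)
    st=np.linalg.lstsq(np.c_[d1,-d2],o2-o1,rcond=None)[0]
    p,q=o1+d1*st[0],o2+d2*st[1];return (p+q)/2,np.linalg.norm(p-q)
def cloud(n,d):
    m=robot.camera_model(n);f=210/np.tan(np.radians(m["vfov"]/2));T=np.array(m["world_from_camera"])
    v,u=np.mgrid[:420,:560];c=np.stack([(u-m["cx"])/f*d,-(v-m["cy"])/f*d,-d],-1)
    return c@T[:3,:3].T+T[:3,3]
E
python3 - <<'E'
from h import *
t=np.load("top0.npz");s=np.load("scene0.npz")
a=cv2.resize(t["p"][215:310,280:400],None,fx=5,fy=5,interpolation=2);b=cv2.resize(s["p"][235:335,225:345],None,fx=5,fy=5,interpolation=2)
cv2.imwrite("pics/crop_t.png",a[:,:,::-1]);cv2.imwrite("pics/crop_s.png",b[:,:,::-1])
for n,im in(("top",t),("scene",s)):
    P=cloud(n,im["d"]);rgb=im["p"].astype(int)
    blue=(rgb[...,2]>rgb[...,0]+50)&(rgb[...,2]>rgb[...,1]+35)&(im["d"]>0)
    k,l,st,c=cv2.connectedComponentsWithStats(blue.astype(np.uint8))
    for i in range(1,k):
        if 150<st[i,4]<1500: print(n,np.round(c[i]),st[i,4],np.median(P[l==i],0).round(3))
    # casing: white at z~.034
    m=(abs(P[...,2]-.034)<.008)&(rgb.min(-1)>120)&(P[...,0]>.2)
    k,l,st,c=cv2.connectedComponentsWithStats(m.astype(np.uint8));i=1+np.argmax(st[1:,4])
    r=cv2.minAreaRect((P[l==i][:,:2]*1000).astype(np.float32));print(n,"casing",r,np.median(P[l==i][:,2]))
    # black wheel rim
    m=(abs(P[...,2]-.075)<.012)&(rgb.max(-1)<75);
    print(n,"rim n",m.sum(),np.median(P[m],0) if m.any() else 0)
    m=(P[...,2]>.108)&(P[...,2]<.14)&(rgb.max(-1)<75)&(P[...,0]<.6);print("handle",m.sum(),P[m].mean(0))
E
```

```text
top [92. 89.] 489 [0.862 0.346 0.109]
top [139.  84.] 178 [0.916 0.25  0.012]
top [306. 156.] 475 [ 0.704 -0.172  0.11 ]
top [359. 161.] 172 [ 0.691 -0.296  0.11 ]
top [ 55. 175.] 824 [0.664 0.433 0.062]
top [307. 185.] 485 [ 0.635 -0.173  0.11 ]
top [358. 185.] 485 [ 0.636 -0.293  0.11 ]
top [333. 200.] 486 [ 0.6   -0.234  0.11 ]
top [222. 227.] 416 [0.544 0.033 0.014]
top [400. 256.] 230 [ 0.472 -0.414  0.018]
top [212. 266.] 461 [0.448 0.05  0.063]
top [ 30. 275.] 490 [0.428 0.476 0.063]
top [ 35. 305.] 500 [0.358 0.461 0.063]
top casing ((500.1403503417969, -234.49888610839844), (253.0552520751953, 184.86248779296875), 0.9716845750808716) 0.03409728583838634
top rim n 3914 [1.03372341 0.08471769 0.07454658]
handle 104 [0.51694548 0.08180208 0.12092007]
scene [203. 122.] 1142 [0.763 0.373 0.111]
scene [272. 135.] 687 [0.971 0.234 0.012]
scene [176. 141.] 369 [0.664 0.429 0.06 ]
scene [ 96. 179.] 169 [0.359 0.46  0.063]
scene [315. 204.] 229 [ 0.705 -0.172  0.111]
scene [299. 217.] 243 [ 0.634 -0.174  0.111]
scene [229. 222.] 211 [0.544 0.033 0.015]
scene [348. 225.] 183 [ 0.7   -0.292  0.111]
scene [199. 226.] 227 [0.448 0.049 0.063]
scene [308. 235.] 275 [ 0.6   -0.235  0.111]
scene [334. 238.] 283 [ 0.637 -0.294  0.11 ]
scene [329. 324.] 226 [ 0.468 -0.418  0.019]
scene casing ((397.5611267089844, -217.74949645996094), (216.3232879638672, 105.30269622802734), 63.37602996826172) 0.03444946627754397
scene rim n 1981 [0.74939008 0.15343514 0.07378242]
handle 283 [ 0.11856174 -0.06242216  0.12310824]
```

View pics/crop_t.png

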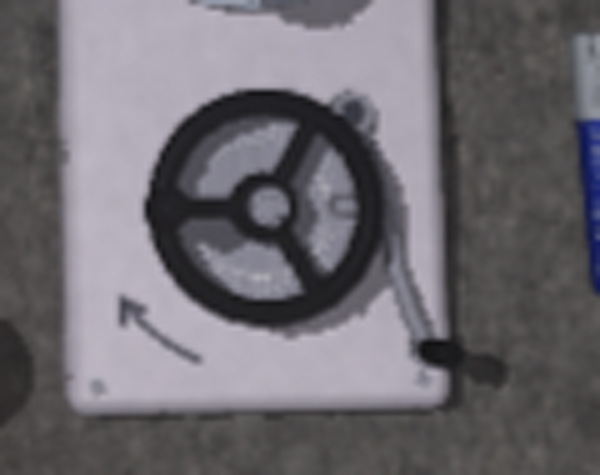

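View pics/crop_s.png

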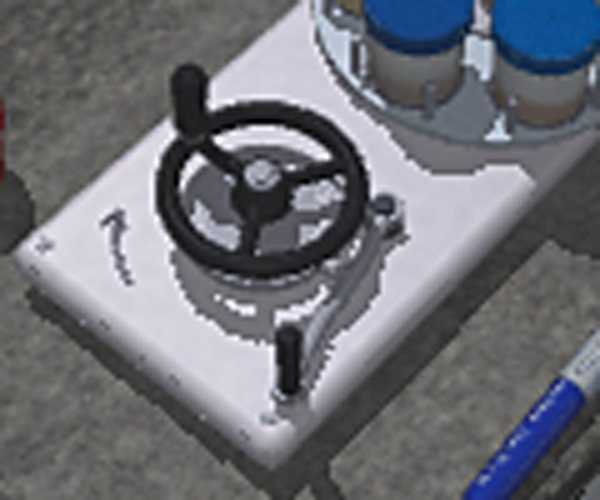

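The crops show the wheel hub at about (333.5,256.5) in the top view. In the scene view the handle top is at about (262.5,250) and the peg top at about (282.5,301). I'll start by moving the arm over beside the casing, with the fingers shut and the tool squared to the world axes, and then refine the fit.

>>> carry_out(
  targets=[
    [0, 0, -0.0415, -0.715, -0.438, 0, -1],
    [0, 0, -0.0415, -0.715, -0.438, 0, -1],
    [0, 0, -0.0415, -0.715, -0.438, 0, -1],
    [0, 0, -0.0415, -0.715, -0.438, 0, -1],
    [0, 0, -0.0415, -0.715, -0.438, 0, -1],
    [0, 0, -0.0415, -0.715, -0.438, 0, -1],
    [0, 0, -0.0415, -0.715, -0.438, 0, -1],
    [0, 0, -0.0415, -0.715, -0.438, 0, -1],
  ],
)

```text
t: 0.9
tcp_pos: [0.4371, 0.313, 0.2091]
eef_rot: [-0.0, -0.001, 1.0, -0.0]
wrist_force: [1.1, -0.2, -0.4]
opening: 0.0
grasp_force: 0.0
```

```bash
python3 - <<'E'
from h import *
print(robot.state()["tcp_pos"],robot.state()["eef_rot"])
t=np.load("top0.npz");s=np.load("scene0.npz")
for n,im in(("top",t),("scene",s)):
    P=cloud(n,im["d"]);g=im["p"].max(-1);near=(abs(P[...,0]-.47)<.12)&(abs(P[...,1]+.24)<.12)
    m=near&(abs(P[...,2]-.076)<.005)&(g<60)
    q=P[m][:,:2];r0=np.hypot(*(q-[.4705,-.2365]).T);q=q[(r0>.038)&(r0<.062)]
    A=np.c_[2*q,np.ones(len(q))];x=np.linalg.lstsq(A,(q**2).sum(1),rcond=None)[0]
    print(n,"wheel",x[:2].round(4),"r",np.sqrt(x[2]+x[:2]@x[:2]).round(4),len(q))
    m=near&(P[...,2]>.085)&(P[...,2]<.135)&(P[...,1]>-.215);print("handle",m.sum(),P[m].mean(0).round(4) if m.any() else 0,P[m][:,2].max() if m.any() else 0)
    m=near&(P[...,2]>.084)&(P[...,2]<.1)&(P[...,1]<-.29);print("pegtop",m.sum(),P[m].mean(0).round(4) if m.any() else 0)
print("peg",two((369.8,285.5),(282.4,300.5)));print("hub",two((333.6,256.4),(277.4,270)))
c=[np.array(v) for v in((.7045,-.172),(.6345,-.1735),(.600,-.2345),(.6365,-.2935))]
ctr=(c[0]+c[3])/2;print("platter",ctr)
E
```

```text
[0.43713989 0.31297567 0.20908293] [-1.15237610e-04 -5.37431716e-04  9.99999846e-01 -7.73857054e-05]
top wheel [ 0.4707 -0.2363] r 0.0498 618
handle 84 [ 0.4941 -0.1911  0.1168] 0.1281707972265168
pegtop 29 [ 0.402  -0.3175  0.0925]
scene wheel [ 0.4691 -0.2386] r 0.0495 432
handle 99 [ 0.4764 -0.1916  0.1105] 0.13020003649633738
pegtop 29 [ 0.4014 -0.3185  0.0914]
peg (array([ 0.40284064, -0.31713075,  0.09803264]), np.float64(3.244906914858115e-05))
hub (array([ 0.47044283, -0.23754253,  0.08206991]), np.float64(0.0020525792597331513))
platter [ 0.6705  -0.23275]
```

>>> carry_out(
  targets=[
    [0, 0, 0, 0.05, -0.8, 0, -1],
    [0, 0, 0, 0.05, -0.8, 0, -1],
    [0, 0, 0, 0.05, -0.8, 0, -1],
    [0, 0, 0, 0.05, -0.8, 0, -1],
    [0, 0, 0, 0.05, -0.8, 0, -1],
    [0, 0, 0, 0.05, -0.8, 0, -1],
    [0, 0, 0, 0.05, -0.8, 0, -1],
    [0, 0, 0, 0.05, -0.8, 0, -1],
  ],
)

```text
t: 1.7
tcp_pos: [0.411, -0.0863, 0.2093]
eef_rot: [0.0, -0.001, 1.0, -0.0]
wrist_force: [1.2, 0.0, 0.8]
opening: -0.004
grasp_force: 0.0
```

>>> carry_out(
  targets=[
    [0, 0, 0, 0.018, -0.2, 0, -1],
    [0, 0, 0, 0.018, -0.392, 0, -1],
    [0, 0, 0, 0.018, -0.392, 0, -1],
    [0, 0, 0, 0.018, -0.392, 0, -1],
    [0, 0, 0, 0.018, -0.392, 0.1, -1],
    [0, 0, 0, 0.018, -0.392, 0.14, -1],
    [0, 0, 0, 0.018, -0.392, 0.14, -1],
    [0, 0, 0, 0.018, -0.392, 0.14, -1],
  ],
)

```text
t: 2.5
tcp_pos: [0.4028, -0.2804, 0.1393]
eef_rot: [-0.0, -0.001, 1.0, 0.0]
wrist_force: [0.4, -0.6, -0.7]
opening: 0.002
grasp_force: 0.0
```

```bash
python3 - <<'E'
from h import *
s=robot.state();print(s["tcp_pos"],s["wrist_force"])
p,d=robot.get_image("scene");cv2.imwrite("pics/s1.png",cv2.resize(p[190:340,200:360],None,fx=4,fy=4,interpolation=2)[:,:,::-1])
E
```

```text
[ 0.40281308 -0.28040033  0.13933348] [ 0.41877596 -0.55142401 -0.74407469]
```

View pics/s1.png

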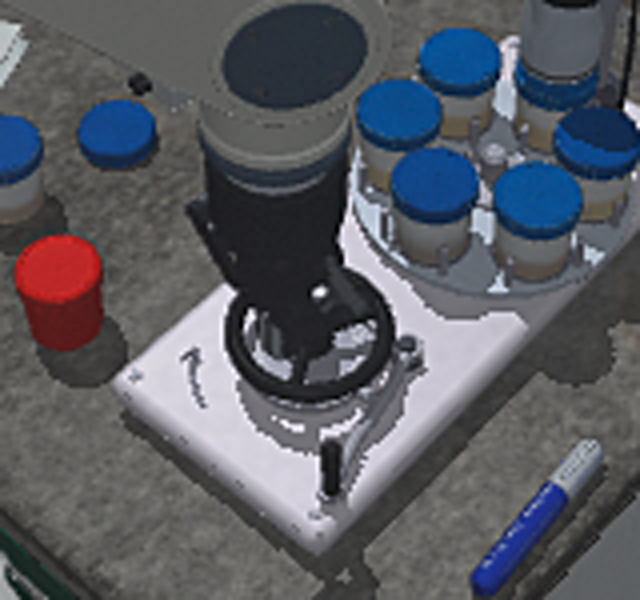

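The view shows the shut fingers above the gap between the wheel rim and the peg, with the peg at about (330,460). I'll lower them and push the peg outwards.

>>> carry_out(
  targets=[
    [0, 0, 0, 0.01, -0.01, 0.07, -1],
    [0, 0, 0, 0.01, -0.01, 0.138, -1],
    [0, 0, 0, 0.01, -0.01, 0.138, -1],
    [0, 0, 0, 0.008, -0.024, 0.138, -1],
    [0, 0, 0, 0.004, -0.04, 0.138, -1],
    [0, 0, 0, 0, -0.056, 0.138, -1],
    [0, 0, 0, -0.006, -0.072, 0.138, -1],
    [0, 0, 0, -0.01, -0.086, 0.138, -1],
  ],
)

```text
t: 3.35
tcp_pos: [0.4087, -0.3248, 0.0711]
eef_rot: [0.001, -0.0, 1.0, -0.001]
wrist_force: [0.1, -0.6, 0.5]
opening: -0.002
grasp_force: 0.0
```

```bash
cat >>h.py <<'E'
W=np.array([.470,-.237]);yaw=.017;R=np.array([[np.cos(yaw),-np.sin(yaw)],[np.sin(yaw),np.cos(yaw)]])
def peg(n):
    p,d=robot.get_image(n);P=cloud(n,d)
    m=(P[...,0]>.37)&(P[...,0]<.45)&(P[...,1]<-.29)&(P[...,1]>-.38)&(P[...,2]>.05)&(P[...,2]<.097)&(p.max(-1)<75)
    q=P[m];c=np.array([q[:,0].mean(),q[:,1].mean()]) if m.any() else np.zeros(2)
    l=R.T@(c-W)-[.045,-.047];return p,m.sum(),c.round(4),round(np.arctan2(-l[1],-l[0])-np.arctan2(.033,.115),3)
E
python3 - <<'E'
from h import *
s=robot.state();print(s["tcp_pos"],s["wrist_force"])
for n in("top","scene"):
    p,*r=peg(n);print(n,r)
    cv2.imwrite(f"pics/{n}2.png",cv2.resize(p[190:340,200:400],None,fx=4,fy=4,interpolation=2)[:,:,::-1])
E
```

```text
[ 0.40865703 -0.32482381  0.07108505] [ 0.12034439 -0.55762603  0.47182895]
top [np.int64(0), array([0., 0.]), np.float64(-0.799)]
scene [np.int64(46), array([ 0.3988, -0.3198]), np.float64(0.007)]
```

View pics/scene2.png

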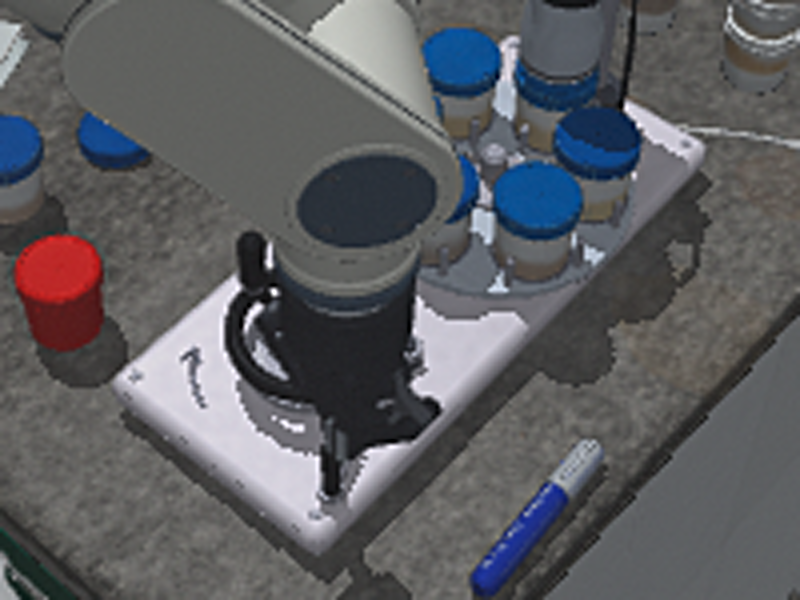

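The picture shows the peg still at about (330,465) with the fingers right behind it. I'll check where the fingertips actually lie relative to the peg.

```bash
python3 - <<'E'
from h import *
p,d=robot.get_image("scene");P=cloud("scene",d)
def proj(w):
    m=robot.camera_model("scene");f=210/np.tan(np.radians(m["vfov"]/2));T=np.linalg.inv(np.array(m["world_from_camera"]))
    c=T[:3,:3]@w+T[:3,3];return (m["cx"]-f*c[0]/c[2]).round(1),(m["cy"]+f*c[1]/c[2]).round(1),-c[2]
for w in(robot.state()["tcp_pos"],[.402,-.318,.093],[.402,-.318,.05]):print(proj(np.array(w)))
for v in range(285,318,3):
    print(v,[(u,*(P[v,u]*1000).astype(int),int(p[v,u].max())) for u in range(276,296,3)])
E
```

```text
(np.float64(286.3), np.float64(306.9), np.float64(1.1055424234526))
(np.float64(282.4), np.float64(302.1), np.float64(1.089510248006652))
(np.float64(282.4), np.float64(311.6), np.float64(1.1203659506504682))
285 [(276, np.int64(391), np.int64(-307), np.int64(166), 37), (279, np.int64(391), np.int64(-317), np.int64(175), 38), (282, np.int64(397), np.int64(-320), np.int64(172), 39), (285, np.int64(387), np.int64(-338), np.int64(199), 39), (288, np.int64(394), np.int64(-341), np.int64(194), 42), (291, np.int64(396), np.int64(-348), np.int64(200), 39), (294, np.int64(396), np.int64(-356), np.int64(207), 37)]
288 [(276, np.int64(395), np.int64(-303), np.int64(145), 43), (279, np.int64(391), np.int64(-316), np.int64(162), 39), (282, np.int64(400), np.int64(-318), np.int64(154), 39), (285, np.int64(388), np.int64(-338), np.int64(186), 36), (288, np.int64(-46), np.int64(-720), np.int64(1026), 38), (291, np.int64(397), np.int64(-348), np.int64(187), 39), (294, np.int64(397), np.int64(-356), np.int64(194), 38)]
291 [(276, np.int64(436), np.int64(-264), np.int64(50), 97), (279, np.int64(395), 
[... 2842 characters left out ...]
int64(47), 212), (282, np.int64(397), np.int64(-320), np.int64(55), 25), (285, np.int64(407), np.int64(-321), np.int64(45), 98), (288, np.int64(417), np.int64(-323), np.int64(35), 216), (291, np.int64(423), np.int64(-328), np.int64(33), 166), (294, np.int64(432), np.int64(-330), np.int64(24), 116)]
315 [(276, np.int64(391), np.int64(-305), np.int64(33), 219), (279, np.int64(396), np.int64(-311), np.int64(34), 235), (282, np.int64(396), np.int64(-321), np.int64(45), 78), (285, np.int64(406), np.int64(-322), np.int64(33), 105), (288, np.int64(411), np.int64(-328), np.int64(33), 170), (291, np.int64(420), np.int64(-330), np.int64(24), 117), (294, np.int64(437), np.int64(-326), np.int64(0), 61)]
```

```bash
python3 - <<'E'
from h import *
s=np.load("scene0.npz");p,d=robot.get_image("scene")
a=s["p"].max(-1);b=p.max(-1)
for v in range(296,320):print(v,' '.join(f"{x:3d}" for x in a[v,276:294]),' | ',' '.join(f"{x:3d}" for x in b[v,276:294]))
t=np.load("top0.npz");p,d2=robot.get_image("top")
for v in range(278,296,1):print(v,' '.join(f"{x:3d}" for x in t["p"].max(-1)[v,356:382]),' | ',' '.join(f"{x:3d}" for x in p.max(-1)[v,356:382]))
E
```

```text
296 131 120 120 115 110 105  98 224 229 225 230 232 144 160 168 155 108  88  |  130 118 125 101  43  88  63  34  36  39  38  37  39  39  37  38  38  33
297 131 118 118 109 230 233 225 228 230 233 237 185 154 175 159 119 105 116  |  130 119 125 102  39  87  56  55  61  37  35  39  36  38  37  36  38  39
298 116 120 118 108 231 234 234 236 239 130 116 128 181 158 132  92 119 120  |  117 120 124 127  43  84  58  53  89  63  38  35  39  39  37  38  39  38
299 119 119 120 111 245 139 125 127 128 116 110 162 171 149  94  97 119 117  |  118 121 121 125 147  94  54  52  90  92  41  36  36  39  38  42  37  37
300 121 123 121 120 139  75  58  54  92 121 136 188 157 122  88 116 116 109  |  122 119 121 125 135  89  54  51  87  92  42  35  38  38  35  36  28  23
301 120 119 120 128  58  51  46  38  36  90 170 173 149  98 116 115 103 223  |  120 118 122 129  54  85  57  50  88  92  40  35  37  33  31  39  30 113
302 111 112 116 128  41  56  52  50  34  70 193 159 121  86 113 104 219 225  |  110 110 116 130  34  91  60  53  88  91  39  37  35  28  67 111 232 234
303 113 229 123 121  38  32  47  43 
[... 5735 characters left out ...]
  80  78  78  79  79  79  79  80  79  78  79  78  80
293 182 180 179 179 177 177 176 176 176 176 173 164 140 103  47  47  60  79  75  74  76  76  77  83  93  93  |  137 159 177 176 174 174 173 173 174 171 142  79  78  79  78  79  79  79  80  79  78  79  79  79  79  78
294 165 164 162 161 160 161 161 160 160 159 157 148 120  75  49  47  59  75  74  75  77  76  79  82  88  91  |  162 161 160 159 158 159 158 158 157 147 112  79  78  78  78  78  79  78  79  78  78  79  78  78  79  79
295 145 143 142 141 142 143 141 139 139 137 134 121  94  52  46  49  61  73  75  85  82  76  82  86  87  87  |  142 141 140 140 139 140 139 136 135 119  85  78  79  78  79  79  78  79  79  78  79  79  79  80  78  79
```

The pixel rows show that the peg hasn't moved. The fingers end at z ≈ 0.095, about 25 mm above the reported TCP, so they slid over the peg top. I'll go back to the inside of the peg, lower further and check.

>>> carry_out(
  targets=[
    [0, 0, 0, 0, 0, -0.03, -1],
    [0, 0, 0, 0.01, 0.04, -0.03, -1],
    [0, 0, 0, 0.022, 0.08, -0.03, -1],
    [0, 0, 0, 0.022, 0.08, -0.03, -1],
    [0, 0, 0, 0.022, 0.08, 0, -1],
    [0, 0, 0, 0.022, 0.08, 0.03, -1],
    [0, 0, 0, 0.022, 0.08, 0.038, -1],
    [0, 0, 0, 0.022, 0.08, 0.038, -1],
  ],
)

```text
t: 4.4
tcp_pos: [0.3964, -0.2833, 0.0506]
eef_rot: [-0.001, -0.0, 1.0, 0.001]
wrist_force: [-0.2, 0.0, 0.8]
opening: 0.005
grasp_force: 0.0
```

```bash
python3 - <<'E'
from h import *
s=np.load("scene0.npz");p,d=robot.get_image("scene");st=robot.state();print(st["tcp_pos"],st["wrist_force"])
P=cloud("scene",d)
m=(np.abs(p.astype(int)-s["p"]).sum(-1)>40)
for v in range(284,314,2):print(v,' '.join(f"{x:3d}" for x in (P[v,264:290,2]*1000).astype(int)*m[v,264:290]))
cv2.imwrite("pics/s3.png",cv2.resize(p[240:330,230:350],None,fx=6,fy=6,interpolation=2)[:,:,::-1])
E
```

```text
[ 0.39672847 -0.28355912  0.05109361] [ 0.56287512 -0.04165929  0.11521224]
284   0   0 170   0   0 176 174 172 171   0   0   0 180 187 184 185 184 178 178 176  76   0   0   0   0   0
286   0   0   0   0   0   0   0 166 165   0   0   0 176   0   0   0   0   0 178 178 174 172   0   0   0   0
288 134 133   0   0   0   0   0   0   0   0   0   0 161   0   0   0   0   0   0 176 175 170 168 162   0 166
290 122 127 123 142 148 149 145 141 139 126 127 127   0   0   0 132   0 160 164 167 169 169 168 171 168 165
292 112 119 109 122 129 142 137 135 125 129 126 129 130 129 126 157   0   0 161 162 167 164 164 166 163 166
294  95 107 111 116 121 122 122 123 120 122 126 136 140 144 149 155 157 161 161 166 164 164 163 163 161  34
296  84  92 102 106 107 115 114 110 110 124 127 135 134 139 141 143 148 154 155 161 162 162 161  37   0   0
298  30  91  95  94 100  99  94 103 105  98 123 127 128 133 137 137 140 144 146  37  33   0   0   0   0   0
300   0  76  83  88  91  87  90  90  93  88 1026   0   0   0   0   0   0   0   0   0   0   0   0   0   0   0
302   0   0  36  32  78  77  77  82  31   0   0   0   0   0   0   0   0  95  95  94   0   0   0   0   0   0
304   0   0   0   0   0   0   0   0   0   0   0   0   0   0   0   0   0   0   0   0   0   0   0   0   0   0
306   0   0   0   0   0   0   0   0   0   0   0   0   0   0   0   0   0   0   0   0   0   0   0   0   0   0
308   0   0   0   0   0   0   0   0   0   0   0   0   0   0   0   0   0   0   0   0   0   0  43   0   0   0
310   0   0   0   0   0  40  34   0   0  33  39  35  34   0   0   0   0   0   0   0   0   0   0   0   0   0
312   0   0   0  34  39  31  37  33  35  37  32  36  35  33  34  46  47   0   0   0   0   0   0   0   0   0
```

View pics/s3.png

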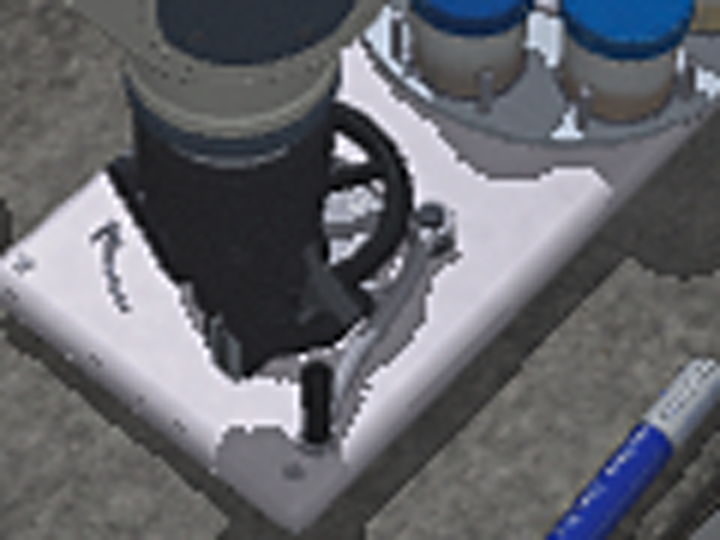

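The fingertips are now level with the upper peg, at about z 0.075 just inboard of it. The peg top is at about (316,370) in this crop. I'll push it out now.

>>> carry_out(
  targets=[
    [0, 0, 0, 0, -0.02, 0, -1],
    [0, 0, 0, -0.002, -0.036, 0, -1],
    [0, 0, 0, -0.008, -0.052, 0, -1],
    [0, 0, 0, -0.014, -0.066, 0, -1],
    [0, 0, 0, -0.02, -0.08, 0, -1],
    [0, 0, 0, -0.024, -0.092, 0, -1],
    [0, 0, 0, -0.028, -0.102, 0, -1],
    [0, 0, 0, -0.028, -0.102, 0, -1],
  ],
)

```text
t: 5.25
tcp_pos: [0.4103, -0.3339, 0.0509]
eef_rot: [-0.001, -0.0, 1.0, 0.001]
wrist_force: [-0.8, 3.3, 2.1]
opening: -0.001
grasp_force: 1.5
```

```bash
python3 - <<'E'
from h import *
st=robot.state();print(st["tcp_pos"],st["wrist_force"])
p,d=robot.get_image("scene");P=cloud("scene",d)
m=(P[...,0]>.38)&(P[...,0]<.45)&(P[...,1]<-.3)&(P[...,1]>-.38)&(P[...,2]>.05)&(P[...,2]<.07)&(p.max(-1)<60)
v,u=np.where(m);print(len(v),u.mean(),v.mean(),P[m].mean(0))
a=plane("scene",(u.mean(),v.mean()),.06);print("surface->centre est",a[:2]+[.005,.0048])
E
```

```text
[ 0.41033058 -0.3339358   0.05089132] [-0.76387266  3.2816608   2.09928924]
16 297.125 314.1875 [ 0.41626523 -0.35385973  0.05985221]
surface->centre est [ 0.42120031 -0.34910887]
```

>>> carry_out(
  targets=[
    [0, 0, 0, 0, 0.024, 0, -1],
    [0, 0, 0, 0, 0.024, -0.08, -1],
    [0, 0, 0, 0, 0.024, -0.16, -1],
    [0, 0, 0, 0, 0.024, -0.218, -1],
    [0, 0, 0, -0.02, 0.11, -0.218, -1],
    [0, 0, 0, -0.04, 0.2, -0.218, -1],
    [0, 0, 0, -0.048, 0.266, -0.218, -1],
    [0, 0, 0, -0.048, 0.266, -0.218, -1],
  ],
)

```text
t: 6.1
tcp_pos: [0.4344, -0.1978, 0.1602]
eef_rot: [-0.0, -0.002, 1.0, 0.0]
wrist_force: [-0.3, -0.2, 0.5]
opening: 0.004
grasp_force: 0.0
```

```bash
python3 - <<'E'
from h import *
st=robot.state();print(st["tcp_pos"],st["wrist_force"])
for n in("scene","top"):print(n,*peg(n)[1:])
p,d=robot.get_image("scene");P=cloud("scene",d);s=np.load("scene0.npz")["p"]
# peg top pixels
for v in range(298,318):print(v,' '.join(f"{x:3d}" for x in p.max(-1)[v,286:306]))
E
```

```text
[ 0.43443788 -0.1977961   0.16020658] [-0.28594762 -0.23670212  0.45809047]
scene 64 [ 0.4166 -0.3537] 0.321
top 0 [0. 0.] -0.799
298 119 121 126 117 118 119 120 116 116 116 110 143 192 157 107 117 111 191 183 164
299 116 118 119 120 122 118 115 109 105 105 193 156 176 149  91 117 113 181 167 148
300 122 122 120 119 117 113 104 222 229 232 146 169 165 138 107 120 183 170 152 119
301 121 118 113 108 105  97 218 226 226 231 151 179 159 123 102 120 138 150 119 111
302 109 104  98 220 226 221 223 220 222 231 140 189 160 118 124 128 123 117 112 104
303 225 230 222 223 223 220 219 218 224 239 150 205 171 121 129 125 119 114 103  75
304 227 223 220 220 219 218 218 220 230 184  92  52  40  63 129 122 115 104  77  56
305 220 218 218 218 219 219 219 220 236  89  26  21  26  27  69 118 105  78  61  58
306 219 219 216 217 217 219 221 225 226  81  26  31  35  28  44 108  77  57  57  63
307 218 218 216 216 219 220 223 213 210  59  22  35  39  31  42  77  58  54  62  59
308 221 218 219 216 220 223 212 197 196  52  23  33  35  30  33  61  60  61  59  63
309 232 228 223 220 224 213 197 182 179  50  25  32  36  33  33  57  57  61  60  63
310 117 110 230 234 218 200 183 168 162  45  24  33  33  32  41  59  54  59  58  60
311 117 114 123 118 202 189 169 152 142  53  28  34  34  30  48  58  56  61  60  58
312 123 120 120 115 124 125 152 137 124  49  27  32  31  31  60  61  58  61  60  52
313 124 122 124 125 125 123 135 123 111  46  30  32  35  29  62  63  61  60  56  43
314 123 123 124 127 125 119 114 105  87  43  28  31  32  27  45  65  61  59  51  88
315 123 125 127 126 121 114 108  75  89  43  29  31  29  21 127  70  63  58  48  89
316 126 126 126 119 112 107  78  67  89  62  30  27  24  30 160  75  62  60  98  99
317 126 126 119 114 110  81  68  64  87  82  40  19  29  74  93  64  65  57 101 108
```

>>> carry_out(
  targets=[
    [0, 0, 0, 0, -0.008, 0.09, -1],
    [0, 0, 0, 0, -0.008, 0.16, -1],
    [0, 0, 0, 0, -0.008, 0.182, -1],
    [0, 0, 0, 0, -0.008, 0.182, -1],
    [0, 0, 0, 0, -0.008, 0.182, -1],
    [0, 0, 0, 0, -0.008, 0.182, -1],
    [0, 0, 0, 0, -0.008, 0.182, -1],
    [0, 0, 0, 0, -0.008, 0.182, -1],
  ],
)

```text
t: 7.05
tcp_pos: [0.4354, -0.2058, 0.0702]
eef_rot: [0.001, -0.001, 1.0, -0.0]
wrist_force: [-0.4, 0.3, -0.2]
opening: 0.002
grasp_force: 0.0
```

```bash
python3 - <<'E'
from h import *
print(robot.state()["tcp_pos"],robot.state()["wrist_force"])
f=lambda a:W+.05*np.array([np.cos(np.radians(a)),np.sin(np.radians(a))])
a=135
while a>-240:
    n=[a-45*k/8 for k in range(1,9)]
    print(a,f(a).round(4),[[round(-2*(f(b)-f(a))[0],3),round(2*(f(b)-f(a))[1],3)] for b in n]);a-=45
E
```

```text
[ 0.43535251 -0.20575222  0.07018937] [-0.42932899  0.26387434 -0.15421268]
135 [ 0.4346 -0.2016] [[np.float64(-0.007), np.float64(0.007)], [np.float64(-0.015), np.float64(0.012)], [np.float64(-0.024), np.float64(0.017)], [np.float64(-0.032), np.float64(0.022)], [np.float64(-0.042), np.float64(0.025)], [np.float64(-0.051), np.float64(0.027)], [np.float64(-0.061), np.float64(0.029)], [np.float64(-0.071), np.float64(0.029)]]
90 [ 0.47  -0.187] [[np.float64(-0.01), np.float64(-0.0)], [np.float64(-0.02), np.float64(-0.002)], [np.float64(-0.029), np.float64(-0.004)], [np.float64(-0.038), np.float64(-0.008)], [np.float64(-0.047), np.float64(-0.012)], [np.float64(-0.056), np.float64(-0.017)], [np.float64(-0.063), np.float64(-0.023)], [np.float64(-0.071), np.float64(-0.029)]]
45 [ 0.5054 -0.2016] [[np.float64(-0.007), np.float64(-0.007)], [np.float64(-0.012), np.float64(-0.015)], [np.float64(-0.017), np.float64(-0.024)], [np.float64(-0.022), np.float64(-0.032)], [np.float64(-0.025), np.float64(-0.042)], [np.float64(-0.027), np.float64(-0.051)], [np.float64(-0.029), np.float64(-0.061)], [np.f
[... 1409 characters left out ...]
]]
-180 [ 0.42  -0.237] [[np.float64(-0.0), np.float64(0.01)], [np.float64(-0.002), np.float64(0.02)], [np.float64(-0.004), np.float64(0.029)], [np.float64(-0.008), np.float64(0.038)], [np.float64(-0.012), np.float64(0.047)], [np.float64(-0.017), np.float64(0.056)], [np.float64(-0.023), np.float64(0.063)], [np.float64(-0.029), np.float64(0.071)]]
-225 [ 0.4346 -0.2016] [[np.float64(-0.007), np.float64(0.007)], [np.float64(-0.015), np.float64(0.012)], [np.float64(-0.024), np.float64(0.017)], [np.float64(-0.032), np.float64(0.022)], [np.float64(-0.042), np.float64(0.025)], [np.float64(-0.051), np.float64(0.027)], [np.float64(-0.061), np.float64(0.029)], [np.float64(-0.071), np.float64(0.029)]]
```

>>> carry_out(
  targets=[
    [0, 0, 0, -0.006, 0.011, 0, -1],
    [0, 0, 0, -0.014, 0.018, 0, -1],
    [0, 0, 0, -0.022, 0.024, 0, -1],
    [0, 0, 0, -0.03, 0.029, 0, -1],
    [0, 0, 0, -0.04, 0.033, 0, -1],
    [0, 0, 0, -0.05, 0.035, 0, -1],
    [0, 0, 0, -0.06, 0.037, 0, -1],
    [0, 0, 0, -0.07, 0.037, 0, -1],
  ],
)

```text
t: 7.85
tcp_pos: [0.47, -0.1869, 0.0691]
eef_rot: [-0.0, -0.001, 1.0, 0.0]
wrist_force: [-1.7, -1.7, 0.2]
opening: 0.0
grasp_force: 1.0
```

```bash
cat >>h.py <<'E'
def cups():
    p,d=robot.get_image("scene");P=cloud("scene",d);c=p.astype(int)
    m=(c[...,2]>c[...,0]+50)&(c[...,2]>c[...,1]+35)&(abs(P[...,2]-.111)<.004)&(P[...,1]<-.12)&(P[...,0]>.5)
    k,l,st,_=cv2.connectedComponentsWithStats(m.astype(np.uint8))
    for i in range(1,k):
        if st[i,4]>60:
            q=P[l==i].mean(0)[:2]-[.6705,-.233];print("cup",st[i,4],np.degrees(np.arctan2(q[1],q[0])).round(1),np.hypot(*q).round(3))
E
python3 - <<'E'
from h import *
print(robot.state()["tcp_pos"],robot.state()["wrist_force"]);cups()
p,d=robot.get_image("scene");cv2.imwrite("pics/s4.png",cv2.resize(p[200:330,220:370],None,fx=4,fy=4,interpolation=2)[:,:,::-1])
E
```

```text
[ 0.46995543 -0.18688013  0.06912118] [-1.70829157 -1.6610913   0.18805171]
cup 227 64.6 0.07
cup 239 124.9 0.07
cup 204 -56.2 0.069
cup 272 -174.7 0.071
cup 283 -115.6 0.071
```

View pics/s4.png

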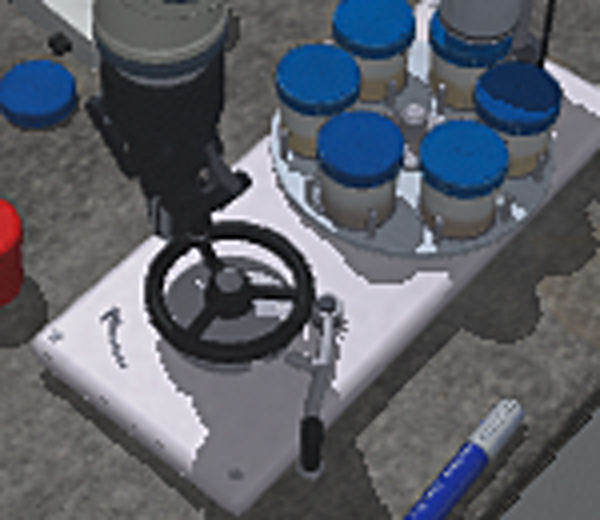

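The wheel is turning with the handle, the platter has moved about 4°, and the lever is clear at about (312,440). I'll carry on round the circle.

>>> carry_out(
  targets=[
    [0, 0, 0, -0.01, 0, 0, -1],
    [0, 0, 0, -0.02, -0.002, 0, -1],
    [0, 0, 0, -0.029, -0.004, 0, -1],
    [0, 0, 0, -0.038, -0.008, 0, -1],
    [0, 0, 0, -0.047, -0.012, 0, -1],
    [0, 0, 0, -0.056, -0.017, 0, -1],
    [0, 0, 0, -0.063, -0.023, 0, -1],
    [0, 0, 0, -0.071, -0.029, 0, -1],
  ],
)

```text
t: 8.75
tcp_pos: [0.504, -0.2016, 0.0689]
eef_rot: [-0.002, -0.0, 1.0, 0.0]
wrist_force: [-5.3, -0.8, 0.5]
opening: 0.001
grasp_force: 2.4
```

>>> carry_out(
  targets=[
    [0, 0, 0, -0.007, -0.007, 0, -1],
    [0, 0, 0, -0.012, -0.015, 0, -1],
    [0, 0, 0, -0.017, -0.024, 0, -1],
    [0, 0, 0, -0.022, -0.032, 0, -1],
    [0, 0, 0, -0.025, -0.042, 0, -1],
    [0, 0, 0, -0.027, -0.051, 0, -1],
    [0, 0, 0, -0.029, -0.061, 0, -1],
    [0, 0, 0, -0.029, -0.071, 0, -1],
  ],
)

```text
t: 9.55
tcp_pos: [0.5197, -0.2372, 0.0692]
eef_rot: [-0.0, -0.0, 1.0, 0.0]
wrist_force: [-1.0, 2.1, -0.2]
opening: 0.002
grasp_force: 1.2
```

```bash
python3 -c "
from h import *
cups()"
```

```text
cup 89 32.2 0.065
cup 131 74.0 0.063
cup 176 -39.5 0.069
cup 276 -99.5 0.07
cup 272 -158.7 0.07
```

>>> carry_out(
  targets=[
    [0, 0, 0, 0, -0.01, 0, -1],
    [0, 0, 0, 0.002, -0.02, 0, -1],
    [0, 0, 0, 0.004, -0.029, 0, -1],
    [0, 0, 0, 0.008, -0.038, 0, -1],
    [0, 0, 0, 0.012, -0.047, 0, -1],
    [0, 0, 0, 0.017, -0.056, 0, -1],
    [0, 0, 0, 0.023, -0.063, 0, -1],
    [0, 0, 0, 0.029, -0.071, 0, -1],
  ],
)

```text
t: 10.4
tcp_pos: [0.505, -0.2725, 0.0693]
eef_rot: [-0.0, -0.0, 1.0, 0.0]
wrist_force: [1.1, 3.2, -0.1]
opening: 0.001
grasp_force: 1.2
```

>>> carry_out(
  targets=[
    [0, 0, 0, 0.007, -0.007, 0, -1],
    [0, 0, 0, 0.015, -0.012, 0, -1],
    [0, 0, 0, 0.024, -0.017, 0, -1],
    [0, 0, 0, 0.032, -0.022, 0, -1],
    [0, 0, 0, 0.042, -0.025, 0, -1],
    [0, 0, 0, 0.051, -0.027, 0, -1],
    [0, 0, 0, 0.061, -0.029, 0, -1],
    [0, 0, 0, 0.071, -0.029, 0, -1],
  ],
)

```text
t: 11.2
tcp_pos: [0.4696, -0.287, 0.0693]
eef_rot: [0.0, -0.0, 1.0, -0.0]
wrist_force: [2.6, 1.2, 0.6]
opening: -0.002
grasp_force: 1.2
```

```bash
python3 -c "
from h import *
cups()"
```

```text
cup 110 34.0 0.071
cup 132 -27.8 0.071
cup 260 -85.2 0.07
cup 274 -143.8 0.071
```

>>> carry_out(
  targets=[
    [0, 0, 0, 0.01, 0, 0, -1],
    [0, 0, 0, 0.02, 0.002, 0, -1],
    [0, 0, 0, 0.029, 0.004, 0, -1],
    [0, 0, 0, 0.038, 0.008, 0, -1],
    [0, 0, 0, 0.047, 0.012, 0, -1],
    [0, 0, 0, 0.056, 0.017, 0, -1],
    [0, 0, 0, 0.063, 0.023, 0, -1],
    [0, 0, 0, 0.071, 0.029, 0, -1],
  ],
)

```text
t: 12.05
tcp_pos: [0.4339, -0.2724, 0.0693]
eef_rot: [-0.0, -0.001, 1.0, -0.0]
wrist_force: [1.4, -0.8, -0.4]
opening: 0.001
grasp_force: 0.7
```

>>> carry_out(
  targets=[
    [0, 0, 0, 0.007, 0.007, 0, -1],
    [0, 0, 0, 0.012, 0.015, 0, -1],
    [0, 0, 0, 0.017, 0.024, 0, -1],
    [0, 0, 0, 0.022, 0.032, 0, -1],
    [0, 0, 0, 0.025, 0.042, 0, -1],
    [0, 0, 0, 0.027, 0.051, 0, -1],
    [0, 0, 0, 0.029, 0.061, 0, -1],
    [0, 0, 0, 0.029, 0.071, 0, -1],
  ],
)

```text
t: 12.85
tcp_pos: [0.4197, -0.2366, 0.0692]
eef_rot: [-0.0, -0.0, 1.0, -0.0]
wrist_force: [0.6, -2.0, -0.6]
opening: -0.0
grasp_force: 0.9
```

```bash
python3 -c "
from h import *
cups();print(robot.state()['wrist_force'])"
```

```text
cup 213 50.7 0.069
cup 243 111.8 0.07
cup 83 -19.6 0.068
cup 231 -70.9 0.07
cup 263 171.3 0.071
cup 280 -128.8 0.07
[ 0.33709464  1.46559863 -0.02937189]
```

>>> carry_out(
  targets=[
    [0, 0, 0, 0, 0.01, 0, -1],
    [0, 0, 0, -0.002, 0.02, 0, -1],
    [0, 0, 0, -0.004, 0.029, 0, -1],
    [0, 0, 0, -0.008, 0.038, 0, -1],
    [0, 0, 0, -0.012, 0.047, 0, -1],
    [0, 0, 0, -0.017, 0.056, 0, -1],
    [0, 0, 0, -0.023, 0.063, 0, -1],
    [0, 0, 0, -0.029, 0.071, 0, -1],
  ],
)

```text
t: 13.7
tcp_pos: [0.4346, -0.2012, 0.0692]
eef_rot: [0.0, -0.0, 1.0, -0.0]
wrist_force: [-0.1, -1.3, 0.1]
opening: 0.002
grasp_force: 0.7
```

```bash
python3 - <<'E'
from h import *
print(robot.state()["tcp_pos"]);cups()
s=np.load("scene0.npz");o=robot.get_image;robot_get=lambda n:(s["p"],s["d"])
import h
class F: 
    def __getattr__(self,k): return robot_get if k=="get_image" else getattr(robot,k)
h.robot=F();print("ref");cups()
E
```

```text
[ 0.43456335 -0.20117721  0.06923594]
cup 219 57.1 0.069
cup 239 118.2 0.07
cup 234 -63.7 0.07
cup 262 177.8 0.07
cup 269 -122.2 0.071
ref
cup 222 60.9 0.07
cup 238 121.2 0.069
cup 177 -62.3 0.068
cup 269 -178.7 0.071
cup 276 -119.1 0.071
```

>>> carry_out(
  targets=[
    [0, 0, 0, -0.004, 0.003, 0, -1],
    [0, 0, 0, -0.008, 0.006, 0, -1],
    [0, 0, 0, -0.012, 0.009, 0, -1],
    [0, 0, 0, -0.016, 0.012, 0, -1],
    [0, 0, 0, -0.02, 0.015, 0, -1],
    [0, 0, 0, -0.024, 0.017, 0, -1],
    [0, 0, 0, -0.024, 0.017, 0, -1],
    [0, 0, 0, -0.024, 0.017, 0, -1],
  ],
)

```text
t: 14.55
tcp_pos: [0.4465, -0.1929, 0.0693]
eef_rot: [0.0, -0.001, 1.0, -0.0]
wrist_force: [0.3, 0.3, 0.0]
opening: -0.001
grasp_force: 0.0
```

```bash
python3 - <<'E'
from h import *
print(robot.state()["tcp_pos"],robot.state()["wrist_force"]);cups()
# handle position from cloud in both frames (ref and now)
s=np.load("scene0.npz");p,d=robot.get_image("scene")
for im,dd in((s["p"],s["d"]),(p,d)):
    P=cloud("scene",dd);v,u=np.where((P[...,2]>.083)&(P[...,2]<.13)&(P[...,0]>.43)&(P[...,0]<.5)&(P[...,1]>-.22)&(P[...,1]<-.16)&(im.max(-1)<80))
    print(len(u),u.mean(),v.mean())
for v in range(246,266,2):print(v,' '.join(f"{x:3d}" for x in s["p"].max(-1)[v,254:276]),' | ',' '.join(f"{x:3d}" for x in p.max(-1)[v,254:276]))
E
```

```text
[ 0.44652062 -0.19290811  0.06926514] [0.32516019 0.34093496 0.02885393]
cup 214 60.1 0.069
cup 240 120.8 0.069
cup 227 -61.1 0.07
cup 266 -179.5 0.07
cup 276 -120.0 0.07
90 262.4888888888889 254.64444444444445
48 257.6458333333333 261.6041666666667
246  96  98  98  96  97 103 109 107 108 102 102  99  99  99  96 101  94  88 152 204 223 219  |   36  35  40  38  37  37  37  38  37  35  39  41  37  58  65  61  77  94 157 208 227 223
248 108 102 102 103 115 117  71  39  38  37  49  79 107 104 101 121 186 211 225 219 217 216  |   35  36  35  36  36  37  37  33  38  36  37  32  30  51  67  63  52 142 246 236 232 230
250 113 114 103 107 113  49  34  41  49  42  36  33  52 134 197 221 224 218 217 219 219 217  |   37  37  38  35  40  36  35  37  36  32  44 114  86  51  48  61  65  59  58  69  31  40
252 113 107 102 100 109  47  33  37  38  37  32  20 100 235 228 221 220 218 219 218 218 219  |   38  38  37  36  37  40  36  38  39  37  25 113  99  53  49  52  59  68  69  63  67  37
254  99  96  92  96 102  66  33  36  35  35  30  18 105 231 226 224 224 227 231 235 235 237  |   35  35  36  36  3
[... 289 characters left out ...]
  37  34  36  33  33  47  36  36  36  39  37  35  33  32  |   44  64  35  36  37  37  39  37  36  41  37  40  38  38  37  38  39  39  36  34  31  29
260  91  93 188 214 238 185  48  22  32  35  35  35  33  37  32  21  11   1 109 105 166 235  |   30  89  91  63  36  37  36  39  36  39  38  36  37  33  27  20  11   0 109 106 169 240
262 191 217 226 225 231 252 112  69  45  41  56  75  32 120 246 240 231 231 226 226 223 218  |   37  87  91  64  36  36  37  38  40  31  40  35  14 108 242 240 234 232 228 228 226 223
264 226 226 227 240 147  42  37  33  33  30  26  28  31  25  54 183 246 232 171 132  97  97  |   30  60  89  62  37  38  39  52  59  58  38  27  25 194 250 244 243 232 172 133  98  97
```

>>> carry_out(
  targets=[
    [0, 0, 0, -0.002, 0.001, 0, -1],
    [0, 0, 0, -0.004, 0.002, 0, -1],
    [0, 0, 0, -0.006, 0.003, 0, -1],
    [0, 0, 0, -0.006, 0.003, 0, -1],
    [0, 0, 0, 0.002, -0.002, 0, -1],
    [0, 0, 0, 0.02, -0.014, 0, -1],
    [0, 0, 0, 0.03, -0.02, -0.08, -1],
    [0, 0, 0, 0.03, -0.02, -0.16, -1],
  ],
)

```text
t: 15.45
tcp_pos: [0.4288, -0.2029, 0.1489]
eef_rot: [-0.002, -0.0, 1.0, 0.001]
wrist_force: [1.4, -0.7, -0.3]
opening: -0.002
grasp_force: 0.0
```

>>> carry_out(
  targets=[
    [0, 0, 0, 0, 0, -0.04, -1],
    [0, 0, 0, 0.02, -0.08, -0.04, -1],
    [0, 0, 0, 0.04, -0.16, -0.04, -1],
    [0, 0, 0, 0.06, -0.24, -0.04, -1],
    [0, 0, 0, 0.06, -0.32, -0.04, -1],
    [0, 0, 0, 0.06, -0.36, -0.04, -1],
    [0, 0, 0, 0.06, -0.36, -0.04, -1],
    [0, 0, 0, 0.06, -0.36, -0.04, -1],
  ],
)

```text
t: 16.25
tcp_pos: [0.4007, -0.3822, 0.1687]
eef_rot: [-0.0, -0.0, 1.0, 0.001]
wrist_force: [-0.3, 0.5, -0.1]
opening: -0.0
grasp_force: 0.0
```

```bash
python3 - <<'E'
from h import *
print(robot.state()["tcp_pos"],robot.state()["wrist_force"]);cups();print(peg("scene")[1:])
s=np.load("scene0.npz");p,d=robot.get_image("scene")
for im,dd in((s["p"],s["d"]),(p,d)):
    P=cloud("scene",dd);v,u=np.where((P[...,2]>.083)&(P[...,2]<.13)&(P[...,0]>.43)&(P[...,0]<.52)&(P[...,1]>-.22)&(P[...,1]<-.16)&(im.max(-1)<80))
    print(len(u),u.mean(),v.mean())
for v in range(244,268,2):print(v,' '.join(f"{x:3d}" for x in s["p"].max(-1)[v,254:276]),' | ',' '.join(f"{x:3d}" for x in p.max(-1)[v,254:276]))
E
```

```text
[ 0.40067189 -0.38218731  0.16871551] [-0.31774647  0.54998465 -0.1266312 ]
cup 182 -61.4 0.071
cup 222 -116.7 0.074
(np.int64(65), array([ 0.4167, -0.3537]), np.float64(0.322))
90 262.4888888888889 254.64444444444445
92 262.0652173913044 255.0
244  92 106 109 103 104 107 102 100 103 105 109 104 102  99 101 100  99 100  98  88 120 196  |   91 104 107 101 102 104  99  97 102 103 107 102  98  97  99  99  96  99  95  85 117 196
246  96  98  98  96  97 103 109 107 108 102 102  99  99  99  96 101  94  88 152 204 223 219  |   95  97  97  95  95 101 106 104 102  98  97  96  96  97  94  97  93  86 150 201 220 216
248 108 102 102 103 115 117  71  39  38  37  49  79 107 104 101 121 186 211 225 219 217 216  |  106 100  99 102 115 117  67  50  45  44  80 104 104 101  96 117 181 209 221 216 213 213
250 113 114 103 107 113  49  34  41  49  42  36  33  52 134 197 221 224 218 217 219 219 217  |  112 113 101 109 113  42  29  52  51  37  28  54 100 130 194 218 220 214 214 216 216 215
252 113 107 102 100 109  47  33  37  38  37  32  20 100 235 228 221 220 218 219 218 218 219  |  110 106 102 102  83  29
[... 652 characters left out ...]
  32  35  35  35  33  37  32  21  11   1 109 105 166 235  |   89  91 185 213 248  87  21  29  31  29  32  30  35  29  24  17   6   0 105 103 164 233
262 191 217 226 225 231 252 112  69  45  41  56  75  32 120 246 240 231 231 226 226 223 218  |  188 214 225 224 234 255  80  22  29  27  54  38  17 112 239 233 227 227 224 223 220 216
264 226 226 227 240 147  42  37  33  33  30  26  28  31  25  54 183 246 232 171 132  97  97  |  226 224 226 238 145  40  38  33  35  32  28  26  21  41 129 241 243 215 166 129  95  93
266 224 226 241  98  30  42  39  30   6 169 248 194  53  25  30  30  28  44  76  99  97  94  |  223 224 240  97  28  40  35  26   6 174 186  74  23  24  25  26  22  56  97  98  95  91
```

The wheel is about 0.03 rad short of one full turn, which is within the tooth's capture range. Next I'll lower the fingers outside the peg and push the lever in.

>>> carry_out(
  targets=[
    [0, 0, 0, -0.03, 0, 0.08, -1],
    [0, 0, 0, -0.03, 0, 0.16, -1],
    [0, 0, 0, -0.03, 0, 0.236, -1],
    [0, 0, 0, -0.03, 0, 0.236, -1],
    [0, 0, 0, -0.03, 0.014, 0.236, -1],
    [0, 0, 0, -0.028, 0.028, 0.236, -1],
    [0, 0, 0, -0.024, 0.042, 0.236, -1],
    [0, 0, 0, -0.018, 0.054, 0.236, -1],
  ],
)

```text
t: 17.2
tcp_pos: [0.411, -0.3559, 0.053]
eef_rot: [0.001, -0.001, 1.0, -0.001]
wrist_force: [-0.6, -1.6, 0.3]
opening: -0.001
grasp_force: 0.5
```

```bash
python3 - <<'E'
from h import *
print(robot.state()["tcp_pos"],robot.state()["wrist_force"])
p,d=robot.get_image("scene");cv2.imwrite("pics/s5.png",cv2.resize(p[200:340,220:370],None,fx=4,fy=4,interpolation=2)[:,:,::-1])
E
```

```text
[ 0.41102472 -0.35594532  0.05296287] [-0.59385284 -1.56189394  0.27354066]
```

View pics/s5.png

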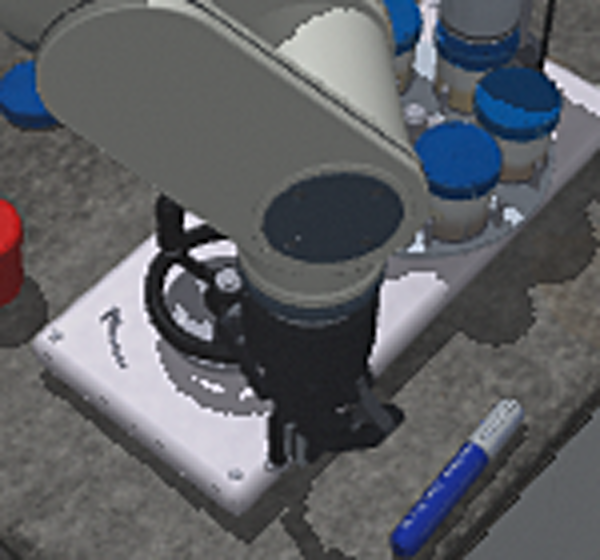

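The fingers are on the outside of the peg at about (290,450) and the lever is moving in. I'll continue towards the seat.

>>> carry_out(
  targets=[
    [0, 0, 0, 0.004, 0.007, 0, -1],
    [0, 0, 0, 0.008, 0.014, 0, -1],
    [0, 0, 0, 0.012, 0.02, 0, -1],
    [0, 0, 0, 0.016, 0.026, 0, -1],
    [0, 0, 0, 0.019, 0.031, 0, -1],
    [0, 0, 0, 0.021, 0.035, 0, -1],
    [0, 0, 0, 0.022, 0.038, 0, -1],
    [0, 0, 0, 0.022, 0.04, 0, -1],
  ],
)

```text
t: 18.05
tcp_pos: [0.4004, -0.3386, 0.0515]
eef_rot: [0.001, -0.001, 1.0, -0.002]
wrist_force: [-1.5, -16.0, -6.0]
opening: -0.002
grasp_force: 7.7
```

```bash
cat > chk.py <<'E'
from h import *
st=robot.state();print(st["tcp_pos"],st["wrist_force"])
s=np.load("scene0.npz");p,d=robot.get_image("scene")
for v in range(298,318,2):print(v,' '.join(f"{x:3d}" for x in s["p"].max(-1)[v,276:294]),' | ',' '.join(f"{x:3d}" for x in p.max(-1)[v,276:294]))
for v in range(246,266,3):print(v,' '.join(f"{x:3d}" for x in s["p"].max(-1)[v,254:272]),' | ',' '.join(f"{x:3d}" for x in p.max(-1)[v,254:272]))
E
python3 chk.py
```

```text
[ 0.40042648 -0.33860612  0.0515396 ] [ -1.53969902 -16.00006373  -5.98087092]
298 116 120 118 108 231 234 234 236 239 130 116 128 181 158 132  92 119 120  |   51  23  75  36  33  38  38  40  39  36  39  36  37  37  38  37  37  36
300 121 123 121 120 139  75  58  54  92 121 136 188 157 122  88 116 116 109  |  124 123 127 134  47  31  40  37  36  38  38  36  38  36  37  36  37  35
302 111 112 116 128  41  56  52  50  34  70 193 159 121  86 113 104 219 225  |  109 111 117 130  42  32  38  38  37  36  39  38  39  36  37  39  41  38
304 223 231 233 249  72  26  38  37  26  97 160 124  84 115 106 105 216 218  |  223 231 233 250  71  21  33  28  69  39  35  36  35  35  36  39  36  38
306 220 220 225 244  66  23  33  33  26  82 121 107 119 112 110 220 222 219  |  220 221 225 244  65  17  39  93  50  44  35  37  38  36  36  36  36  36
308 219 219 222 238 130  39  31  33  29 109  82 121 115  98 223 226 212 191  |  219 219 223 243  87  22  39  92  43  71  90  62  35  35  36  37  36  38
310 218 218 222 237 123  35  28  34  25  87 121 115 102 225 216 197 182 165  |  219 218 223 242  87  22  32  
[... 862 characters left out ...]
 228 221 220 218  |  110 109 103 100  98 104 102 101  99  98  99  98  98  98  97  98  99  98
255  97  94  95  99 108  67  34  35  34  36  31  15 178 239 237 239 244 251  |   98  93  93 100 109  46  24  27  53 107 104 100  98  99  98  98  98  99
258  96  97  86  82 142 120  39  30  37  34  36  33  33  47  36  36  36  39  |   95  95  87  84 146  69  27  29  29  30  26  28  49 110 103 100  99 100
261 114 189 218 229 232 246 140  38  31  31  32  43  38  22   6 105 165 237  |  113 189 218 231 237 185  49  21  32  30  28  29  29  16   4  80  83 110
264 226 226 227 240 147  42  37  33  33  30  26  28  31  25  54 183 246 232  |  227 225 227 240 148  42  33  32  33  34  29  32  22  45 137 144  80 103
```

>>> carry_out(
  targets=[
    [0, 0, 0, 0, 0.004, 0, -1],
    [0, 0, 0, 0, 0.004, 0, -1],
    [0, 0, 0, 0, -0.03, 0, -1],
    [0, 0, 0, 0, -0.06, 0, -1],
    [0, 0, 0, 0, -0.06, -0.1, -1],
    [0, 0, 0, 0, -0.06, -0.2, -1],
    [0, 0, 0, 0.1, -0.1, -0.3, -1],
    [0, 0, 0, 0.14, -0.14, -0.3, -1],
  ],
)

```text
t: 18.9
tcp_pos: [0.3301, -0.4067, 0.2045]
eef_rot: [0.001, -0.002, 1.0, -0.001]
wrist_force: [1.3, -1.5, -0.9]
opening: -0.002
grasp_force: 0.0
```

```bash
python3 chk.py; python3 -c "
from h import *
cups();print(peg('scene')[1:])"
```

```text
[ 0.33008574 -0.40672017  0.20446373] [ 1.25197953 -1.54462492 -0.86602962]
298 116 120 118 108 231 234 234 236 239 130 116 128 181 158 132  92 119 120  |  117 123  95 115 249  77  25  34  37  35  37  37  34  37  35  34  34  34
300 121 123 121 120 139  75  58  54  92 121 136 188 157 122  88 116 116 109  |  118 117 116 118 140  59  29  35  33  35  37  38  33  37  35  36  33  34
302 111 112 116 128  41  56  52  50  34  70 193 159 121  86 113 104 219 225  |  107 107 113 124  37  53  36  37  36  33  36  35  36  35  37  36  34  34
304 223 231 233 249  72  26  38  37  26  97 160 124  84 115 106 105 216 218  |  217 227 226 244  69  19  32  31  33  28  64  50  35  32  35  37  32  34
306 220 220 225 244  66  23  33  33  26  82 121 107 119 112 110 220 222 219  |  216 216 221 238  63  17  27  31  42  85  82  37  29  33  33  34  34  36
308 219 219 222 238 130  39  31  33  29 109  82 121 115  98 223 226 212 191  |  214 214 217 232 128  35  27  29  42  87  56  36  88  46  31  34  32  33
310 218 218 222 237 123  35  28  34  25  87 121 115 102 225 216 197 182 165  |  214 212 215 231 119  31  23  26 
[... 962 characters left out ...]
4  95  99 108  67  34  35  34  36  31  15 178 239 237 239 244 251  |   95  90  91  98 107  46  28  29  28  29  24   0 239 232 248  82  77 101
258  96  97  86  82 142 120  39  30  37  34  36  33  33  47  36  36  36  39  |   95  91  84  81 143  68  24  27  30  31  28  19  39  39  30  35  62  84
261 114 189 218 229 232 246 140  38  31  31  32  43  38  22   6 105 165 237  |  110 184 212 227 234 178  46  20  27  29  28  29  24  14   1 108 138  59
264 226 226 227 240 147  42  37  33  33  30  26  28  31  25  54 183 246 232  |  224 222 224 235 143  40  32  29  30  31  25  27  20  42 125 253 147  42
cup 102 -71.1 0.069
cup 268 -119.4 0.071
(np.int64(31), array([ 0.3976, -0.3183]), np.float64(-0.008))
```

>>> carry_out(
  targets=[
    [0, 0, 0, 0, 0.06, -0.08, -1],
    [0, 0, 0, 0, 0.16, -0.08, -1],
    [0, 0, 0, -0.02, 0.26, -0.08, -1],
    [0, 0, 0, -0.06, 0.36, -0.08, -1],
    [0, 0, 0, -0.1, 0.46, -0.08, -1],
    [0, 0, 0, -0.14, 0.56, -0.08, -1],
    [0, 0, 0, -0.14, 0.66, -0.08, -1],
    [0, 0, 0, -0.14, 0.76, -0.08, -1],
  ],
)

```text
t: 19.85
tcp_pos: [0.3989, -0.0351, 0.2406]
eef_rot: [-0.001, -0.001, 1.0, 0.0]
wrist_force: [1.0, 0.6, -0.1]
opening: 0.003
grasp_force: 0.0
```

```bash
cat > cmp.py <<'E'
from h import *
print(robot.state()["tcp_pos"]);cups()
for n in("scene","top"):
    s=np.load(n+"0.npz")["p"];p,d=robot.get_image(n)
    g=lambda im,b:np.float32(im.mean(-1)[b[1]:b[3],b[0]:b[2]])
    B={"scene":{"peg":(272,292,294,322),"handle":(252,240,272,264),"casing":(230,275,262,310),"pivotarm":(284,270,306,304)},
       "top":{"peg":(360,278,376,292),"wheel":(305,228,362,285),"casing":(290,285,330,303),"spokeL":(306,248,332,264)}}[n]
    for k,b in B.items():print(n,k,np.round(cv2.phaseCorrelate(g(s,b),g(p,b),cv2.createHanningWindow((b[2]-b[0],b[3]-b[1]),cv2.CV_32F)),3),np.abs(g(s,b)-g(p,b)).max())
E
python3 cmp.py
```

```text
[ 0.39891308 -0.03510305  0.24063276]
cup 215 60.3 0.07
cup 240 121.3 0.069
cup 232 -60.7 0.07
cup 264 -178.9 0.071
cup 279 -119.6 0.071Traceback (most recent call last):
  File "cmp.py", line 8, in <module>
    for k,b in B.items():print(n,k,np.round(cv2.phaseCorrelate(g(s,b),g(p,b),cv2.createHanningWindow((b[2]-b[0],b[3]-b[1]),cv2.CV_32F)),3),np.abs(g(s,b)-g(p,b)).max())
                                   ~~~~~~~~^^^^^^^^^^^^^^^^^^^^^^^^^^^^^^^^^^^^^^^^^^^^^^^^^^^^^^^^^^^^^^^^^^^^^^^^^^^^^^^^^^^^^^^^^^^^^^^
    return _wrapfunc(a, 'round', decimals=decimals, out=out)
    return _wrapit(obj, method, *args, **kwds)
    conv = _array_converter(obj)
ValueError: setting an array element with a sequence. The requested array has an inhomogeneous shape after 1 dimensions. The detected shape was (2,) + inhomogeneous part.
```

```bash
sed -i 's/np.round(cv2.phaseCorrelate(\(.*\)CV_32F)),3)/np.round(cv2.phaseCorrelate(\1CV_32F))[0],3)/' cmp.py; python3 cmp.py
```

```text
[ 0.39814152 -0.03201894  0.24039126]
cup 221 60.3 0.07
cup 246 121.4 0.069
cup 227 -60.6 0.07
cup 266 -179.2 0.07
cup 273 -119.5 0.07
scene peg [ 0.161 -0.005] 117.99999
scene handle [-0.306 -0.173] 135.0
scene casing [-0.029 -0.128] 76.33333
scene pivotarm [-0.074 -0.052] 120.66667
top peg [-0.075  0.469] 20.666664
top wheel [ 0.019 -0.02 ] 57.33333
top casing [-0.055  0.027] 62.33333
top spokeL [0.31  0.064] 30.0
```

```bash
python3 chk.py
```

```text
[ 0.39877815 -0.03723042  0.24075334] [0.55880978 0.04694292 0.00989176]
298 116 120 118 108 231 234 234 236 239 130 116 128 181 158 132  92 119 120  |  120 123 123 112 233 242 240 240 243 135 119 132 187 160 136  96 120 122
300 121 123 121 120 139  75  58  54  92 121 136 188 157 122  88 116 116 109  |  124 124 124 123 142  78  61  56  94 125 138 191 160 125  92 121 119 111
302 111 112 116 128  41  56  52  50  34  70 193 159 121  86 113 104 219 225  |  113 113 119 132  42  58  54  51  37  76 201 161 125  88 117 107 224 230
304 223 231 233 249  72  26  38  37  26  97 160 124  84 115 106 105 216 218  |  228 235 236 255  73  25  39  36  30  48 166 127  88 118 109 107 221 222
306 220 220 225 244  66  23  33  33  26  82 121 107 119 112 110 220 222 219  |  223 224 229 247  67  23  33  33  28  84 125 110 122 113 112 225 225 223
308 219 219 222 238 130  39  31  33  29 109  82 121 115  98 223 226 212 191  |  222 222 226 242 134  38  32  33  26 110  85 124 117 103 229 230 217 197
310 218 218 222 237 123  35  28  34  25  87 121 115 102 225 216 197 182 165  |  222 221 224 240 127  34  30  33  26
[... 856 characters left out ...]
 228 221 220 218  |  114 111 107 106  87  38  36  45  44  42  31  14 162 237 229 224 222 221
255  97  94  95  99 108  67  34  35  34  36  31  15 178 239 237 239 244 251  |   99  96  97 104 115  51  36  35  37  36  30   7 251 237 237 242 247 254
258  96  97  86  82 142 120  39  30  37  34  36  33  33  47  36  36  36  39  |  100  99  90  87 151  74  32  33  38  35  36  30  45  47  36  38  38  40
261 114 189 218 229 232 246 140  38  31  31  32  43  38  22   6 105 165 237  |  117 194 223 234 240 189  52  27  35  35  35  34  32  22   6 107 171 242
264 226 226 227 240 147  42  37  33  33  30  26  28  31  25  54 183 246 232  |  230 229 231 244 152  44  39  36  37  39  35  34  28  45 129 250 249 223
```

The peg's pixels match the start picture, so the lever is seated. The wheel is within about 0.03 rad of one full turn, the cups are one place on, and the arm is clear. I'm handing in.

```bash
python3 -c "
from rig import robot
print(robot.job_done())"
```

```text
the job is handed in; nothing more can be done
None
```

The job is handed in: the wheel went one full turn clockwise (about 0.03 rad short by the camera), cup1 stands under the counting head, and the lever is back at its starting position with the tooth seated; the result of the judging was not shown.

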